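# Clear the pot rack with locked safety hooks

### The arm

A 6-joint arm with a two-finger parallel gripper is mounted at the origin on the work surface. World frame = base frame: x ahead of the robot, y to its left, z up, the work surface at z = 0. Lengths are in mm, angles in rad, forces in N, time in s.
With the tool pointing down it reaches from about 400 to 925 mm from the base axis. Payload 12.5 kg.
Tool frame: the origin (TCP) lies midway between the tips of the shut fingers; the grasp point (between the pads) lies 19 mm behind it; z points along the fingers, y is the line along which they close (so a half turn about z gives the same grasp; the last joint's range is limited). The gripper opens to 95 mm and grips with 3 to 60 N. Pads are 20 mm wide; open, the fingers measure 119 mm over their backs; the gripper's body (75 mm by 180 mm) begins 59 mm behind the grasp point.
Start: joints at [1.064, 0.491, 1.559, -0, 1.092, -0.106], TCP at [243.832, 575.493, 214.661] pointing down, gripper open.
Joint ranges: [-3.1, 3.1], [-0.84, 2.19], [0.05, 2.79], [-1.13, 4.28], [0.06, 2.93], [-2.69, 2.69]. Speed limits (rad/s): [2.22, 2.22, 2.79, 3.14, 3.14, 3.14].

### API

Orientations are given as [roll, pitch, yaw] about the fixed x, y, z axes, in that order (R = Rz(yaw) Ry(pitch) Rx(roll)).
In Python, from cell import * gives the robot as it stands.
- The arm moves only by the tool servo_tool, never from a script. Its argument "moves" is one flat list of numbers, 5 for each row, row after row: the shift along the world's x, y, z as a fraction of full scale, then the turn about the world's z as a fraction of full scale, then the opening, from 0 (shut) to 1 (fully open). A call has 1 to 12 rows; each row is the pose to reach, as a shift and turn from the pose commanded when the call began, turning the shorter way round; what a row does not reach only later rows make up. Full scale, the value 1, is 400 mm for a shift and 180 degrees for a turn. A row lasts 1/12 s, in which the tool goes at most 41.7 mm and 7.16 degrees, less where a joint would pass 70% of its speed; a pose out of reach is approached as far as the arm can. A call with a number of a shift or a turn outside -1 to 1 is refused whole. A call with a gripper value outside its range is refused whole. The fingers move at their own pace and stop on an object; the grip force is fixed at half the most. Time passes only in rows, so rows that repeat a pose let the fingers close. It gives the time, the measured TCP pose, the force, the opening and the grip force at its end, in the units of the state.
- state(): the state, without advancing time (a new reading comes with each control period).
- read_camera(name): name is "scene" or "top" or "wrist"; returns (picture, depth): 400x640x3 uint8, blue, green, red; 400x640 float32, mm along the optical axis (not along the pixel's ray), 0 where there is no reading.
- get_calibration(name): a dict with "K" (3x3 intrinsics, pixels), "R" (3x3) and "t" (3): a world point X has camera coordinates R X + t. Camera axes: x right, y down, z forward; pixel columns grow to the right and rows downward; lengths in mm; the calibration is good to about 2 mm. A picture is of the moment at which its call begins: read the wrist's pose just before it. get_calibration takes no time and is no camera call; for the wrist camera it gives the pose at the moment of the call.
- job_done(): hands the job in; it is judged then, once.
The state is a dict: "t": time; "joints": joint angles; "qvel": joint speeds; "tau": joint torques, N m; "eef_pos": TCP position; "tcp_rot": TCP orientation; "ft_force": force on the tool from outside, world axes, zero at the start; "moment": the same for the moment, N m; "opening": opening from 0.0 (shut) to 1.0 (fully open); "grip_force": force on a finger pad.
Only numpy, scipy, OpenCV 4.12 (cv2) and the standard library are available. Lean on these libraries where they do the work, as an engineer would, in place of code of your own. Each camera call takes 0.05 s, during which the arm holds its last target. There are 200 camera calls.

### The job

Clear the hook rack. First draw the lock pins of all three hooks, the empty ones too, and park each pin in the notch right behind its own hook, collar flat on the rail. Then take every pot off its hook, pressing the sprung keeper back with the pot's bail before lifting it off, and stand the pots upright on the felt of the wooden tray; finally put each pin back fully home in the bore of its own hook, without tipping a pot over or disturbing the other tools on the bench.

Things in the scene. Friction and masses are not known exactly. Their poses are not given: they have to be found in the camera images.
- rack: Fixed rack: wooden end legs carry a steel rail 330 mm long (y), rack x -102 to -60, top z 160 mm. Three red hooks stick out in rack +x (roughly away from the robot) at y -100, 0, +100; see seat2. Behind each seat, x -60 to -30, is a boss (32 wide, underside z 140) with cheeks up to z 176 and a vertical 14 mm bore for the lock pin at x -45. Origin on the bench under the middle seat, z up
- seat2 (a point): seat of the middle hook, on the arm's top (z 160 mm), where the pot's hanging bar rests; axes as the rack; all hooks alike. Arm 14 mm wide, 12 thick; a nose rises 5.5 to 19 mm ahead (+x); its lip reaches back to x -4, 14 to 26 mm above the seat. To unhook: press the bar 14 mm in -x (10 at least), lift 32 mm (27 to 40), bring it 66 mm to +x of the seat over the lip, then raise
- notch1 (a point): parking notch for pin1, 89 mm behind (rack -x of) the seat of the right-hand (rack -y) hook, on the rail's top (z 160 mm): a vertical slot through the rail, 14 mm wide, from its inner end at rack x -82 open to the rear edge at -102. A parked pin's axis stands at this point, its collar lying on the rail. Let the pin down from above or slide it in from the rear
- bore1 (a point): mouth of the right-hand (rack -y) hook's lock-pin bore, 45 mm behind (rack -x of) its seat, on top of the cheeks (z 176 mm). A plain square hole 14 mm wide, straight down through the boss; a pin fully home stands here with its collar on the cheeks. Axes as the rack
- keeper1 (a joint): the right-hand (rack -y) hook's yellow sprung keeper, a 12 mm wide slide between the cheeks: 0 = closed (front face at rack x -5 mm, shutting the mouth under the lip), to 0.022 m = pressed fully back (rack -x). About 2.7 N at 0, 6 N fully back. With the lock pin in its bore it moves only 4 mm at most
- pin1: lock pin of the right-hand (rack -y) hook: steel shaft 10 mm diameter reaching 38 mm down (its last 6 mm tapered to 7), collar 26 mm diameter and 4 mm thick, blue upright grip 18 mm diameter from 4 to 38 mm up; 0.09 kg. Origin on its axis at the collar's underside, z up. At the start in its bore, collar on the cheeks (z 176 mm)
- pot1: copper pot with lid, 68 mm across, 62 high, 0.25-0.45 kg, on any hook or absent. Rigid upright bail: 7 mm side wires at pot y +-33 mm; steel hanging bar 10 mm thick along y, axis 130 mm above the origin; wooden grip on top, 62 (y) x 18 (x) x 28 mm high, centred 180 mm above the origin. Origin: centre of its underside, z up. Hangs with axes along the rack's, underside 35 mm above the bench
- notch2 (a point): parking notch for pin2, 89 mm behind (rack -x of) the seat of the middle hook, on the rail's top (z 160 mm): a vertical slot through the rail, 14 mm wide, from its inner end at rack x -82 open to the rear edge at -102. A parked pin's axis stands at this point, its collar lying on the rail. Let the pin down from above or slide it in from the rear
- bore2 (a point): mouth of the middle hook's lock-pin bore, 45 mm behind (rack -x of) its seat, on top of the cheeks (z 176 mm). A plain square hole 14 mm wide, straight down through the boss; a pin fully home stands here with its collar on the cheeks. Axes as the rack
- keeper2 (a joint): the middle hook's yellow sprung keeper, a 12 mm wide slide between the cheeks: 0 = closed (front face at rack x -5 mm, shutting the mouth under the lip), to 0.022 m = pressed fully back (rack -x). About 2.7 N at 0, 6 N fully back. With the lock pin in its bore it moves only 4 mm at most
- pin2: lock pin of the middle hook: steel shaft 10 mm diameter reaching 38 mm down (its last 6 mm tapered to 7), collar 26 mm diameter and 4 mm thick, blue upright grip 18 mm diameter from 4 to 38 mm up; 0.09 kg. Origin on its axis at the collar's underside, z up. At the start in its bore, collar on the cheeks (z 176 mm)
- pot2: brass pot with lid, 68 mm across, 62 high, 0.25-0.45 kg, on any hook or absent. Rigid upright bail: 7 mm side wires at pot y +-33 mm; steel hanging bar 10 mm thick along y, axis 130 mm above the origin; wooden grip on top, 62 (y) x 18 (x) x 28 mm high, centred 180 mm above the origin. Origin: centre of its underside, z up. Hangs with axes along the rack's, underside 35 mm above the bench
- notch3 (a point): parking notch for pin3, 89 mm behind (rack -x of) the seat of the left-hand (rack +y) hook, on the rail's top (z 160 mm): a vertical slot through the rail, 14 mm wide, from its inner end at rack x -82 open to the rear edge at -102. A parked pin's axis stands at this point, its collar lying on the rail. Let the pin down from above or slide it in from the rear
- bore3 (a point): mouth of the left-hand (rack +y) hook's lock-pin bore, 45 mm behind (rack -x of) its seat, on top of the cheeks (z 176 mm). A plain square hole 14 mm wide, straight down through the boss; a pin fully home stands here with its collar on the cheeks. Axes as the rack
- keeper3 (a joint): the left-hand (rack +y) hook's yellow sprung keeper, a 12 mm wide slide between the cheeks: 0 = closed (front face at rack x -5 mm, shutting the mouth under the lip), to 0.022 m = pressed fully back (rack -x). About 2.7 N at 0, 6 N fully back. With the lock pin in its bore it moves only 4 mm at most
- pin3: lock pin of the left-hand (rack +y) hook: steel shaft 10 mm diameter reaching 38 mm down (its last 6 mm tapered to 7), collar 26 mm diameter and 4 mm thick, blue upright grip 18 mm diameter from 4 to 38 mm up; 0.09 kg. Origin on its axis at the collar's underside, z up. At the start in its bore, collar on the cheeks (z 176 mm)
- pot3: copper pot with lid, 68 mm across, 62 high, 0.25-0.45 kg, on any hook or absent. Rigid upright bail: 7 mm side wires at pot y +-33 mm; steel hanging bar 10 mm thick along y, axis 130 mm above the origin; wooden grip on top, 62 (y) x 18 (x) x 28 mm high, centred 180 mm above the origin. Origin: centre of its underside, z up. Hangs with axes along the rack's, underside 35 mm above the bench
- tray: low loose wooden tray with grey felt, 340 mm long (y), 170 mm wide (x), rim 20 mm high and 8 mm thick, inner floor 8 mm above its underside; 1.4 kg. Origin at the centre of its underside, x and y along its sides. It holds three pots side by side at tray y -100, 0, +100 mm
- hammer: bystander, leave it: hammer lying on the bench
- stake: bystander, leave it: small mushroom-shaped steel stake standing on the bench
- blanks: bystander, leave it: flat stack of copper blanks, 90 mm across
- mallet: bystander, leave it: wooden mallet lying on the bench
- bowl: bystander, leave it: small open copper bowl
- punch: bystander, leave it: punch with a handle lying on the bench

How it is judged:
By the outcome, as a careful person would: the job done as asked, in the order asked, and still so for the second after the job is handed in, with the robot touching nothing.
Of pot1, pot2, pot3 only 2 to 3 are there at a start; the rules pass over those that are not, and their reading is None.
At some moment in a run one of tray may be knocked a few centimetres aside while the robot is not near it.
It also fails if it takes over 210 s, if anything falls off the work surface, if the arm or the gripper's body presses on something with over 40 N, if the wrist force passes 120 N, or if a joint passes its speed limit or range.

## Working session

There is one attempt and no reset: what is moved stays moved. The work goes in short steps, Python scripts to look and compute and a tool call to move; the robot and the scene stay as the last step left them, time stands still between calls to the robot, and variables do not carry over. Pictures are saved under pics/ and viewed, at most 14 in all, crops included, and the job is handed in when it is done.

Besides the shell and the picture viewer there is one more tool, called after "Request:" in YAML: its name, and indented under it one key for each argument. servo_tool: Moves the arm, as the interface text tells. Its arguments: {"type":"object","properties":{"moves":{"type":"array"}},"required":["moves"]}

```bash
mkdir -p pics; ls
cat > h.py <<'E'
from cell import *
import numpy as np, cv2
def grab(n):
    c=get_calibration(n); p,d=read_camera(n)
    return p,d,np.array(c["K"]),np.array(c["R"]),np.array(c["t"])
def cloud(d,K,R,t):
    v,u=np.mgrid[0:d.shape[0],0:d.shape[1]]
    C=np.stack([(u-K[0,2])/K[0,0]*d,(v-K[1,2])/K[1,1]*d,d],-1)
    return (C-t)@R
def ray(u,v,z,K,R,t):
    w=R.T@np.linalg.solve(K,[u,v,1.]); o=-R.T@t
    return o+w*(z-o[2])/w[2]
E
python3 - <<'E'
from h import *
print(state())
for n in("scene","top"):
    p,d,K,R,t=grab(n); cv2.imwrite(f"pics/{n}0.png",p); np.savez(f"{n}0.npz",p=p,d=d,K=K,R=R,t=t)
    print(n,K[0,0],R.round(2).tolist(),(-R.T@t).round())
E
```

```text
pics
{'t': 0.0, 'joints': array([ 1.06440344e+00,  4.91559357e-01,  1.55945193e+00,  1.99657904e-05,
        1.09170717e+00, -1.05584494e-01]), 'qvel': array([ 2.42197239e-04,  7.16476350e-05,  1.24913881e-03, -4.61164718e-04,
       -1.40870252e-03, -9.20540844e-04]), 'tau': array([ 4.98830577e-04, -6.12638783e+01, -2.58183324e+01,  6.93114032e-02,
        4.81494970e-02, -7.32671924e-05]), 'eef_pos': array([243.69710766, 575.26375717, 214.06102252]), 'tcp_rot': array([-3.14047498e+00, -1.36255995e-04,  2.74077497e+00]), 'ft_force': array([ 1.17629831, -0.17169563, -0.79193279]), 'moment': array([-0.02294677, -0.03516937,  0.02437592]), 'grip_force': 0.0, 'opening': 1.0014517808641432}
scene 469.4081340494585 [[0.15, 0.99, -0.0], [0.82, -0.12, -0.56], [-0.55, 0.08, -0.83]] [1178. -119. 1100.]
top 402.8504111896751 [[-0.01, -1.0, -0.02], [-1.0, 0.01, -0.05], [0.05, 0.02, -1.0]] [ 453.  -48. 1211.]
```

View pics/scene0.png

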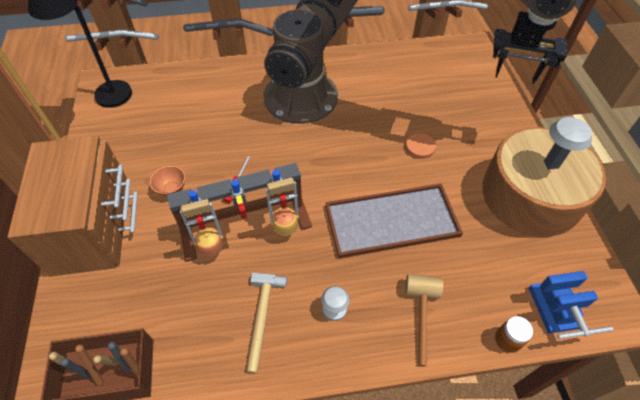

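View pics/top0.png

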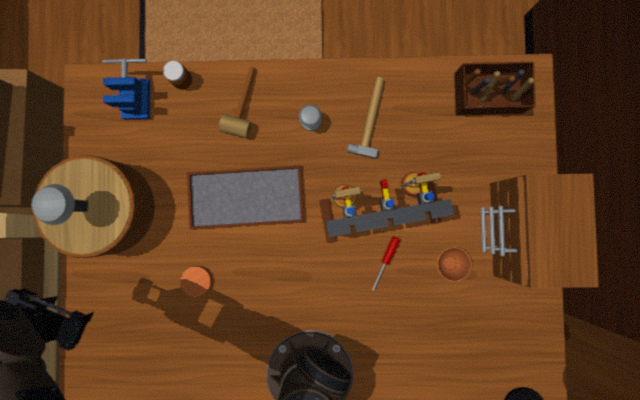

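The scene shows pots on the left (top view 345,190) and right (415,182) hooks. The middle hook (388,195) is empty. The tray is at about (246,197) in the top view, and the blue pin grips are at (349,209), (388,202) and (427,195).

Run:
```python
from h import *
for n in("top","scene"):
    z=np.load(f"{n}0.npz"); p,d,K,R,t=[z[k] for k in "pdKRt"]; P=cloud(d,K,R,t)
    hsv=cv2.cvtColor(p,cv2.COLOR_BGR2HSV)
    b=cv2.inRange(hsv,(105,120,60),(130,255,255))
    k,l,s,c=cv2.connectedComponentsWithStats(b)
    for i in range(1,k):
        if s[i,4]>8:
            Q=P[l==i]; 
            if 250<Q[:,0].mean()<750 and Q[:,2].max()<400: 
                q=Q[Q[:,2]>Q[:,2].max()-6]; print(n,"blue",c[i].round(1),s[i,4],"top",q.mean(0).round(1),len(q),"ray",ray(*c[i],205,K,R,t).round(1))
    if n=="top":
        # rail top: gray at z~160
        m=(abs(P[...,2]-160)<6)&(hsv[...,1]<90)&(P[...,0]>250)&(P[...,0]<700)&(P[...,1]<50)
        m=m.astype(np.uint8); k,l,s,c=cv2.connectedComponentsWithStats(m); i=1+s[1:,4].argmax()
        Q=P[l==i][:,:2].astype(np.float32); print("rail",s[i],cv2.minAreaRect(Q),Q.mean(0))
        g=((hsv[...,1]<70)&(hsv[...,2]>60)&(abs(P[...,2]-10)<12)).astype(np.uint8)
        k,l,s,c=cv2.connectedComponentsWithStats(g); 
        for i in range(1,k):
            if s[i,4]>1500: print("felt",s[i],cv2.minAreaRect(P[l==i][:,:2].astype(np.float32)),P[l==i].mean(0))
    for q in ((347,191),(421,180),(345,197),(425,183)) if n=="top" else ((197,207),(282,187)): print(q,P[q[1],q[0]].round(1))
z=np.load("top0.npz");p=z["p"];cv2.imwrite("pics/topc.png",cv2.resize(p[160:250,310:470],None,fx=5,fy=5,interpolation=cv2.INTER_CUBIC))
```

```text
top blue [429.4 196.1] 56 top [ 508.5 -312.3  213.5] 38 ray [ 508.4 -312.5  205. ]
top blue [389.8 203.2] 47 top [ 492.3 -213.8  214.4] 35 ray [ 492.1 -213.7  205. ]
rail [ 326  194  128   43 1944] ((469.49688720703125, -217.8181610107422), (68.15540313720703, 329.32696533203125), 9.375107765197754) [ 457.81955 -220.4072 ]
felt [ 192  168  109   58 5436] ((525.16259765625, 185.82359313964844), (153.84429931640625, 322.07415771484375), 2.9596054553985596) [525.15677435 184.96149631   8.6139647 ]
(347, 191) [ 522.3 -106.2  230.5]
(421, 180) [ 546.8 -287.3  227.1]
(345, 197) [ 511.  -104.2  173.1]
(425, 183) [ 543.7 -309.6  176.4]
scene blue [276.  174.6] 69 top [ 477.3 -116.4  215. ] 21 ray [ 477.1 -116.2  205. ]
scene blue [235.3 185.6] 85 top [ 494.  -215.2  213.8] 40 ray [ 495.8 -214.6  205. ]
scene blue [193.  195.7] 73 top [ 510.4 -314.   214.5] 33 ray [ 510.5 -313.7  205. ]
(197, 207) [ 560.5 -299.8  228.3]
(282, 187) [ 526.3 -105.9  218.8]
```

View pics/topc.png

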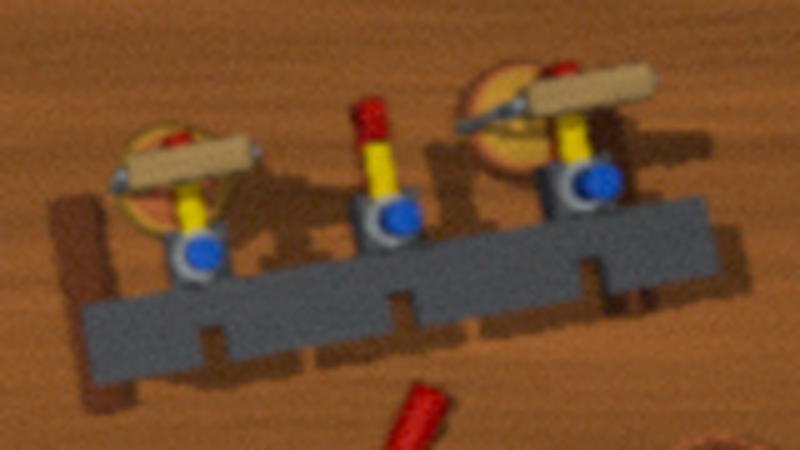

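Request:
servo_tool:
  moves: [0.14,-0.44,0.4,-0.82,0.45,0.14,-0.44,0.4,-0.82,0.45,0.14,-0.44,0.4,-0.82,0.45,0.14,-0.44,0.4,-0.82,0.45,0.14,-0.44,0.4,-0.82,0.45,0.14,-0.44,0.4,-0.82,0.45,0.6,-1,0.4,-0.82,0.45,0.6,-1,0.4,-0.82,0.45,0.6,-1,0.4,-0.82,0.45,0.6,-1,0.4,-0.82,0.45,0.6,-1,0.4,-0.82,0.45,0.6,-1,0.4,-0.82,0.45]

```text
t: 1.1
eef_pos: [459.3, 204.4, 374.7]
tcp_rot: [3.142, -0.0, 1.235]
ft_force: [-0.7, 0.9, -0.2]
opening: 0.451
grip_force: 0.0
```

Request:
servo_tool:
  moves: [0.08,-1,0.0,-0.341,0.45,0.08,-1,0.0,-0.341,0.45,0.08,-1,0.0,-0.341,0.45,0.08,-1,0.0,-0.341,0.45,0.08,-1,0.0,-0.341,0.45,0.08,-1,0.0,-0.341,0.45,0.08,-1,0.0,-0.341,0.45,0.08,-1,0.0,-0.341,0.45,0.08,-1,0.0,-0.341,0.45,0.08,-1,0.0,-0.341,0.45,0.08,-1,0.0,-0.341,0.45,0.08,-1,0.0,-0.341,0.45]

```text
t: 2.1
eef_pos: [490.3, -194.7, 373.9]
tcp_rot: [-3.141, 0.001, 0.167]
ft_force: [-0.5, 0.3, -0.7]
opening: 0.45
grip_force: 0.0
```

```bash
cat > w.py <<'E'
from h import *
import sys
s=state(); p,d,K,R,t=grab("wrist"); cv2.imwrite(f"pics/{sys.argv[1]}.png",p); np.savez("w.npz",p=p,d=d,K=K,R=R,t=t)
print(s["t"],s["eef_pos"].round(1),s["tcp_rot"].round(4),"cam",(-R.T@t).round(),R.round(2).tolist())
P=cloud(d,K,R,t); hsv=cv2.cvtColor(p,cv2.COLOR_BGR2HSV)
b=cv2.inRange(hsv,(105,120,60),(130,255,255)); k,l,st,c=cv2.connectedComponentsWithStats(b)
for i in range(1,k):
    if st[i,4]>100:
        Q=P[l==i]; zt=np.percentile(Q[:,2],95); q=Q[abs(Q[:,2]-zt)<4]
        print("blue",c[i].round(),st[i,4],zt.round(1),q.mean(0).round(1),((q.min(0)+q.max(0))/2).round(1),cv2.minAreaRect(q[:,:2].astype(np.float32)))
m=((abs(P[...,2]-160)<4)&(hsv[...,1]<100)).astype(np.uint8); k,l,st,c=cv2.connectedComponentsWithStats(m)
if k>1:
    i=1+st[1:,4].argmax(); print("rail",st[i],cv2.minAreaRect(P[l==i][:,:2].astype(np.float32)))
E
python3 w.py w1
```

```text
2.1 [ 490.3 -194.7  373.9] [-3.1407e+00  1.1000e-03  1.6720e-01] cam [ 568. -181.  544.] [[0.17, -0.99, 0.0], [-0.95, -0.16, 0.28], [-0.27, -0.05, -0.96]]
blue [250. 185.] 286 214.8 [ 477.1 -114.8  213.7] [ 476.7 -114.5  213.5] ((476.9948425292969, -114.5916519165039), (16.701383590698242, 17.060176849365234), 66.04269409179688)
blue [340. 186.] 250 215.2 [ 493.4 -212.8  214. ] [ 493.2 -213.1  214.4] ((493.23284912109375, -212.65036010742188), (16.25510597229004, 16.298738479614258), 52.98115539550781)
blue [430. 186.] 337 215.2 [ 509.6 -310.8  213.8] [ 509.5 -311.4  213.7] ((509.3395690917969, -311.2388000488281), (16.472747802734375, 16.712736129760742), 66.68782806396484)
rail [ 207  166  262   56 7434] ((472.333251953125, -216.3916778564453), (72.39336395263672, 330.4714660644531), 9.30776309967041)
```

View pics/w1.png

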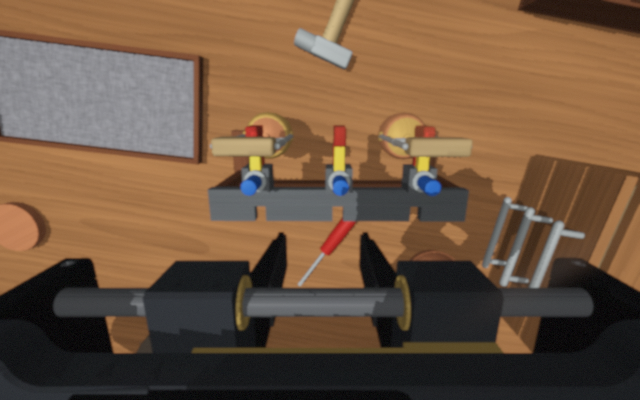

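Request:
servo_tool:
  moves: [0.0075,-0.047,-0.35,-0.001,0.45,0.0075,-0.047,-0.35,-0.001,0.45,0.0075,-0.047,-0.35,-0.001,0.45,0.0075,-0.047,-0.35,-0.001,0.45,0.0075,-0.047,-0.4,-0.001,0.45,0.0075,-0.047,-0.44,-0.001,0.45,0.0075,-0.047,-0.47,-0.001,0.45,0.0075,-0.047,-0.47,-0.001,0.45]

```text
t: 2.82
eef_pos: [492.8, -210.6, 184.8]
tcp_rot: [-3.139, 0.003, 0.168]
ft_force: [0.3, 0.5, -0.7]
opening: 0.452
grip_force: 0.0
```

```bash
python3 w.py w2
```

```text
2.8167 [ 492.8 -210.6  184.8] [-3.1393e+00  2.7000e-03  1.6830e-01] cam [ 571. -197.  355.] [[0.17, -0.99, -0.0], [-0.95, -0.16, 0.28], [-0.28, -0.05, -0.96]]
blue [144. 263.] 1972 214.6 [ 477.8 -115.3  213.5] [ 477.5 -114.7  213.3] ((477.4897155761719, -114.59934997558594), (16.19808006286621, 17.731807708740234), 10.545268058776855)
blue [328. 264.] 1463 214.7 [ 494.2 -212.6  213.7] [ 493.5 -212.8  213.4] ((493.9471435546875, -212.69151306152344), (16.06648826599121, 17.24591636657715), 10.952798843383789)
blue [512. 264.] 1982 214.7 [ 510.4 -310.   213.7] [ 510.  -310.9  213.2] ((510.6213073730469, -310.54974365234375), (15.70179557800293, 17.8013858795166), 14.434466361999512)
rail [ 86 252  42  36 821] ((440.85406494140625, -68.17481994628906), (26.089824676513672, 27.53865623474121), 9.348341941833496)
```

View pics/w2.png

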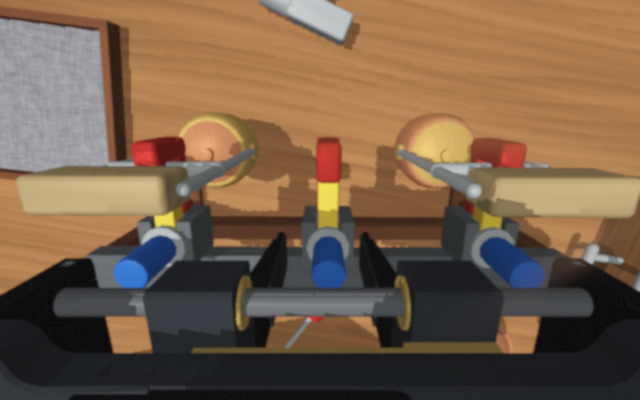

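The wrist view shows the fingers straddling pin 2 (328,264), with the pots' grips well clear. I'll close on it.

Request:
servo_tool:
  moves: [0,0,0,0,0.3,0,0,0,0,0.15,0,0,0,0,0,0,0,0,0,0,0,0,0,0,0,0,0,0,0,0]

```text
t: 3.37
eef_pos: [493.7, -212.6, 187.2]
tcp_rot: [3.141, -0.001, 0.166]
ft_force: [-0.7, 1.0, 5.2]
opening: 0.18
grip_force: 30.0
```

Request:
servo_tool:
  moves: [0,0,0.05,0,0,0,0,0.12,0,0,0,0,0.12,0,0,0,0,0.12,0,0]

```text
t: 3.7
eef_pos: [493.8, -212.7, 235.6]
tcp_rot: [3.14, -0.002, 0.166]
ft_force: [0.2, 1.0, -1.1]
opening: 0.182
grip_force: 30.0
```

```bash
python3 w.py w3|head -4
```

```text
3.7 [ 493.8 -212.7  235.6] [ 3.140e+00 -1.800e-03  1.663e-01] cam [ 571. -199.  406.] [[0.17, -0.99, 0.0], [-0.95, -0.16, 0.28], [-0.27, -0.05, -0.96]]
blue [180. 230.] 1030 214.6 [ 477.4 -115.2  213.6] [ 476.9 -114.9  213.1] ((476.74090576171875, -114.60028839111328), (16.77889060974121, 17.617551803588867), 53.1254768371582)
blue [467. 231.] 1053 214.9 [ 509.7 -310.5  213.8] [ 509.4 -311.   213.4] ((509.4325256347656, -311.25799560546875), (16.98422622680664, 17.95119285583496), 15.76773738861084)
blue [323. 262.] 1457 263.0 [ 494.  -212.1  262.1] [ 493.2 -212.2  262.9] ((493.4053039550781, -212.01734924316406), (16.646299362182617, 17.092775344848633), 60.09486770629883)
```

View pics/w3.png

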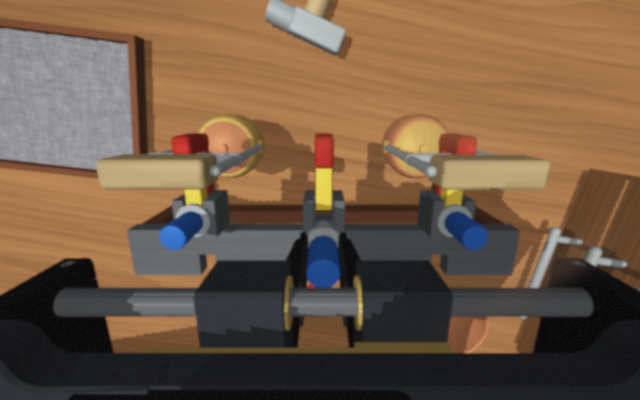

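```bash
cat > n.py <<'E'
from h import *
z=np.load("w.npz"); p,d,K,R,t=[z[k] for k in "pdKRt"]; hsv=cv2.cvtColor(p,cv2.COLOR_BGR2HSV)[...,1].astype(np.float32)
P=cloud(d,K,R,t)[...,2].astype(np.float32)
a=np.radians(9.33); ex=np.array([np.cos(a),np.sin(a)]); ey=np.array([-ex[1],ex[0]])
b2=np.array([493.4,-212.9])
for h in(-100,0,100):
  for x in (-88,-92,-96):
    ys=np.arange(-20,20.1,.5); W=[np.r_[b2+ex*(x+45)+ey*(h+y),160] for y in ys]
    C=(R@np.array(W).T).T+t; u=C@K.T; u=u[:,:2]/u[:,2:]
    s=cv2.remap(hsv,u[:,0].astype(np.float32)[None],u[:,1].astype(np.float32)[None],1)[0]
    m=np.where(s>90)[0]
    print(h,x,(u[40]).round(),(ys[m[0]],ys[m[-1]],ys[m].mean().round(2)) if len(m) else None, s[::8].astype(int))
E
python3 n.py
```

```text
-100 -88 [439. 260.] (np.float64(-1.0), np.float64(6.5), np.float64(2.75)) [ 17  20  15  18  19 138 142  26  24  20  19]
-100 -92 [438. 264.] (np.float64(-1.0), np.float64(6.5), np.float64(2.75)) [ 16  18  15  16   6 133 144  27  29  43  35]
-100 -96 [438. 268.] (np.float64(-2.5), np.float64(4.0), np.float64(0.75)) [ 15  15  12  14  27 144  94  33  26  28  27]
0 -88 [323. 260.] (np.float64(-14.5), np.float64(15.0), np.float64(0.25)) [ 33  31 194 200 195 192 193 196 198  32  22]
0 -92 [323. 264.] (np.float64(-15.0), np.float64(15.0), np.float64(0.0)) [ 56  24 200 192 194 195 192 194 196  61  55]
0 -96 [323. 268.] (np.float64(-15.5), np.float64(16.0), np.float64(0.25)) [ 30  66 197 200 195 194 196 198 195 100  62]
100 -88 [207. 260.] (np.float64(-7.0), np.float64(1.0), np.float64(-3.0)) [ 19  19  16  52 137 132  10  18  14  15  15]
100 -92 [207. 264.] (np.float64(-7.5), np.float64(1.0), np.float64(-3.25)) [ 30  43  32  53 136 135  16  16  14  16  16]
100 -96 [208. 268.] (np.float64(-4.5), np.float64(2.5), np.float64(-1.0)) [ 46  40  32  26 123 137   9  14  14  14  14]
```

Request:
servo_tool:
  moves: [-0.06,-0.01,0,0,0,-0.11,-0.019,0,0,0,-0.11,-0.019,0,0,0,-0.11,-0.019,0,0,0,-0.11,-0.019,-0.03,0,0,-0.11,-0.019,-0.07,0,0,-0.11,-0.019,-0.11,0,0,-0.11,-0.019,-0.14,0,0,-0.11,-0.019,-0.157,0,0,-0.11,-0.019,-0.157,0,0]

```text
t: 4.58
eef_pos: [449.9, -219.8, 170.7]
tcp_rot: [-3.14, 0.001, 0.167]
ft_force: [-0.3, -1.3, -0.7]
opening: 0.18
grip_force: 30.0
```

Request:
servo_tool:
  moves: [0,0,-0.0025,0,0,0,0,-0.005,0,0,0,0,-0.005,0,0]

```text
t: 4.83
eef_pos: [449.9, -220.1, 170.0]
tcp_rot: [3.141, -0.001, 0.166]
ft_force: [0.1, 0.3, -0.2]
opening: 0.185
grip_force: 30.0
```

Request:
servo_tool:
  moves: [0,0,0,0,0,0,0,0,0,0]

```text
t: 5.0
eef_pos: [449.8, -220.1, 170.0]
tcp_rot: [3.141, -0.0, 0.166]
ft_force: [0.0, -0.4, -0.4]
opening: 0.185
grip_force: 30.0
```

```bash
python3 w.py w4|grep -v rail
python3 - <<'E'
from h import *
p,d,K,R,t=grab("scene"); P=cloud(d,K,R,t); hsv=cv2.cvtColor(p,cv2.COLOR_BGR2HSV)
cv2.imwrite("pics/w4.png",np.vstack([cv2.resize(p[150:260,150:320],(800,518),interpolation=cv2.INTER_CUBIC)]))
print(state()["ft_force"],state()["eef_pos"])
E
```

```text
5.0 [ 449.8 -220.1  170. ] [ 3.1412e+00 -4.0000e-04  1.6640e-01] cam [ 527. -207.  340.] [[0.17, -0.99, 0.0], [-0.95, -0.16, 0.28], [-0.27, -0.05, -0.96]]
blue [105. 192.] 2769 214.7 [ 477.1 -115.7  213.6] [ 476.3 -115.1  213.3] ((476.4947509765625, -114.92158508300781), (16.656984329223633, 18.613590240478516), 31.43153953552246)
blue [543. 193.] 2807 214.9 [ 509.3 -310.1  213.8] [ 508.9 -311.2  213.5] ((509.025634765625, -310.9212341308594), (18.056522369384766, 17.342693328857422), 39.27768325805664)
blue [323. 264.] 1467 198.9 [ 450.  -219.6  197.8] [ 449.3 -219.6  198.3] ((449.5058288574219, -219.61265563964844), (15.173299789428711, 17.454357147216797), 8.849116325378418)
[ 0.26299955  0.57205929 -0.28288675] [ 449.71203945 -220.17654036  169.99145506]
```

View pics/w4.png

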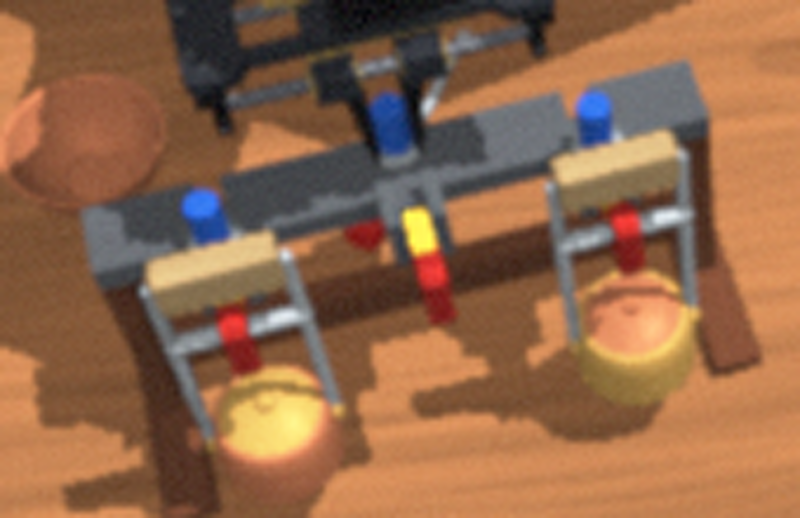

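Request:
servo_tool:
  moves: [0,0,0,0,0.3,0,0,0,0,0.45,0,0,0,0,0.45,0,0,0.09,0,0.45,0,0,0.17,0,0.45,0.03,0.1,0.17,0,0.45,0.05,0.2,0.17,0,0.45,0.069,0.264,0.17,0,0.45,0.069,0.264,0.17,0,0.45,0.069,0.264,0.1,0,0.45,0.069,0.264,0.043,0,0.45,0.069,0.264,0.043,0,0.45]

```text
t: 6.1
eef_pos: [475.5, -114.1, 183.9]
tcp_rot: [-3.139, 0.005, 0.167]
ft_force: [-0.4, -0.9, -0.0]
opening: 0.448
grip_force: 0.0
```

Request:
servo_tool:
  moves: [0,0,0,0,0.3,0,0,0,0,0.15,0,0,0,0,0,0,0,0,0,0,0,0,0,0,0,0,0,0,0,0]

```text
t: 6.6
eef_pos: [477.4, -114.7, 187.9]
tcp_rot: [3.141, -0.001, 0.166]
ft_force: [-1.5, -0.9, 6.9]
opening: 0.183
grip_force: 30.0
```

Request:
servo_tool:
  moves: [0,0,0.05,0,0,0,0,0.12,0,0,0,0,0.12,0,0,-0.06,-0.01,0.12,0,0,-0.1095,-0.017,0.12,0,0,-0.1095,-0.017,0.12,0,0,-0.1095,-0.017,0.11,0,0,-0.1095,-0.017,0.06,0,0,-0.1095,-0.017,0.01,0,0,-0.1095,-0.017,-0.025,0,0,-0.1095,-0.017,-0.038,0,0,-0.1095,-0.017,-0.041,0,0]

```text
t: 7.6
eef_pos: [433.9, -121.0, 170.7]
tcp_rot: [-3.141, 0.0, 0.166]
ft_force: [-6.2, 4.6, 22.6]
opening: 0.18
grip_force: 30.0
```

Request:
servo_tool:
  moves: [0,0,0,0,0,0,0,0,0,0]

```text
t: 7.77
eef_pos: [433.9, -121.0, 170.8]
tcp_rot: [-3.141, -0.0, 0.166]
ft_force: [-1.5, 2.7, 4.0]
opening: 0.186
grip_force: 30.0
```

```bash
python3 w.py w5|grep -v rail
```

```text
7.7667 [ 433.9 -121.   170.8] [-3.1413e+00 -2.0000e-04  1.6640e-01] cam [ 511. -107.  341.] [[0.17, -0.99, 0.0], [-0.95, -0.16, 0.28], [-0.27, -0.05, -0.96]]
blue [323. 263.] 1453 198.7 [ 433.9 -120.5  197.8] [ 433.4 -120.4  198.5] ((433.6348876953125, -120.51553344726562), (15.776405334472656, 17.428770065307617), 7.589687347412109)
blue [504. 264.] 1864 198.8 [ 449.6 -218.1  197.8] [ 449.5 -218.8  197.3] ((449.4683837890625, -218.86416625976562), (17.394458770751953, 15.77318000793457), 89.01177215576172)
```

Request:
servo_tool:
  moves: [0,0,0,0,0.3,0,0,0,0,0.45,0,0,0,0,0.45,0,0,0.09,0,0.45,0,0,0.18,0,0.45,0.04,-0.1,0.18,0,0.45,0.08,-0.2,0.18,0,0.45,0.12,-0.3,0.18,0,0.45,0.16,-0.4,0.18,0,0.45,0.189,-0.475,0.18,0,0.45,0.189,-0.475,0.18,0,0.45,0.189,-0.475,0.18,0,0.45]

```text
t: 8.82
eef_pos: [508.9, -312.8, 241.5]
tcp_rot: [-3.141, 0.001, 0.164]
ft_force: [-0.4, 0.6, 0.9]
opening: 0.446
grip_force: 0.0
```

Request:
servo_tool:
  moves: [0,0,-0.07,0,0.45,0,0,-0.138,0,0.45,0,0,-0.138,0,0.45,0,0,-0.138,0,0.3,0,0,-0.138,0,0.15,0,0,-0.138,0,0,0,0,-0.138,0,0,0,0,-0.138,0,0,0,0,-0.138,0,0]

```text
t: 9.57
eef_pos: [509.3, -311.4, 188.7]
tcp_rot: [3.14, -0.001, 0.166]
ft_force: [1.0, 1.5, 6.4]
opening: 0.183
grip_force: 30.0
```

Request:
servo_tool:
  moves: [0,0,0.05,0,0,0,0,0.12,0,0,0,0,0.12,0,0,-0.06,-0.01,0.12,0,0,-0.108,-0.018,0.12,0,0,-0.108,-0.018,0.12,0,0,-0.108,-0.018,0.11,0,0,-0.108,-0.018,0.06,0,0,-0.108,-0.018,0.01,0,0,-0.108,-0.018,-0.025,0,0,-0.108,-0.018,-0.036,0,0,-0.108,-0.018,-0.041,0,0]

```text
t: 10.57
eef_pos: [466.0, -318.0, 172.1]
tcp_rot: [-3.141, 0.001, 0.167]
ft_force: [-11.6, 9.2, 36.5]
opening: 0.182
grip_force: 30.0
```

Request:
servo_tool:
  moves: [0,0,0,0,0,0,0,0,0,0]

```text
t: 10.73
eef_pos: [466.0, -318.0, 172.3]
tcp_rot: [-3.141, 0.0, 0.167]
ft_force: [-6.4, 4.9, 15.1]
opening: 0.182
grip_force: 30.0
```

```bash
python3 w.py w6|grep -v rail
```

```text
10.7333 [ 466.  -318.   172.3] [-3.1414e+00  2.0000e-04  1.6700e-01] cam [ 544. -304.  342.] [[0.17, -0.99, 0.0], [-0.95, -0.16, 0.28], [-0.27, -0.05, -0.96]]
blue [323. 261.] 1447 198.8 [ 466.9 -317.3  197.7] [ 466.1 -317.6  198.7] ((466.100341796875, -317.4549560546875), (17.409439086914062, 17.253684997558594), 8.61815357208252)
blue [  5. 248.] 217 171.8 [ 433.5 -128.9  169.9] [ 433.7 -128.2  170.3] ((433.9429626464844, -128.6338653564453), (12.74853801727295, 3.853241205215454), 7.011672019958496)
blue [144. 261.] 1823 198.6 [ 449.7 -220.9  197.5] [ 448.9 -220.3  197. ] ((449.1033630371094, -220.2911376953125), (16.236963272094727, 16.99629020690918), 52.93400192260742)
```

Request:
servo_tool:
  moves: [0,0,0,0,0.3,0,0,0,0,0.5,0,0,0,0,0.5,0,0,0.08,0,0.5,0,0,0.16,0,0.5,0,0,0.245,0.5,0.5,0,0,0.245,0.5,0.5,0.1,0.02,0.245,0.5,0.5,0.22,0.036,0.245,0.5,0.5,0.22,0.036,0.245,0.5,0.5,0.22,0.036,0.245,0.5,0.5,0.22,0.036,0.245,0.5,0.5]

```text
t: 11.78
eef_pos: [554.7, -303.6, 268.1]
tcp_rot: [-3.141, -0.0, 1.049]
ft_force: [-0.4, -0.9, 0.4]
opening: 0.499
grip_force: 0.0
```

Request:
servo_tool:
  moves: [0,0,0,0.223,0.5,0,0,0,0.223,0.5,0,0,0,0.223,0.5,0,0,0,0.223,0.5,0,0,0,0.223,0.5,0,0,0,0.223,0.5,0,0,0,0.223,0.5]

```text
t: 12.37
eef_pos: [554.0, -304.1, 268.7]
tcp_rot: [-3.142, -0.0, 1.745]
ft_force: [0.6, -0.3, 0.5]
opening: 0.498
grip_force: 0.0
```

```bash
python3 w.py w7
python3 - <<'E'
from h import *
z=np.load("w.npz"); p,d,K,R,t=[z[k] for k in "pdKRt"]; P=cloud(d,K,R,t)
m=((P[...,2]>222)&(P[...,2]<235)).astype(np.uint8); m[P[...,0]<400]=0
k,l,s,c=cv2.connectedComponentsWithStats(m)
for i in range(1,k):
    if s[i,4]>300: print(s[i],P[l==i].mean(0).round(1),cv2.minAreaRect(P[l==i][:,:2].astype(np.float32)))
E
```

```text
12.3667 [ 554.  -304.1  268.7] [-3.1415e+00 -2.0000e-04  1.7455e+00] cam [ 540. -226.  439.] [[0.98, 0.17, 0.0], [0.17, -0.95, 0.28], [0.05, -0.28, -0.96]]
blue [204.  81.] 693 198.9 [ 449.5 -220.   197.8] [ 449.  -219.9  197.5] ((449.31982421875, -220.20082092285156), (16.22700309753418, 16.17182159423828), 11.522602081298828)
blue [217. 206.] 568 198.8 [ 466.5 -316.7  197.9] [ 466.3 -316.9  197.4] ((466.1097717285156, -317.1701965332031), (16.24180030822754, 16.143821716308594), 52.81743240356445)
rail [  193     0    97   264 11772] ((479.989501953125, -266.5989990234375), (72.48314666748047, 227.7580108642578), 9.545926094055176)
[ 309  181   26   83 2038] [ 552.8 -301.1  228.6] ((553.1053466796875, -303.051025390625), (18.011247634887695, 61.31790542602539), 9.289031982421875)
```

View pics/w7.png

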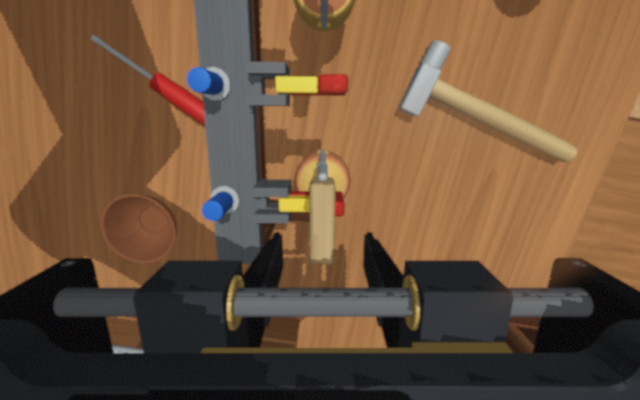

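Request:
servo_tool:
  moves: [-0.002,0.0025,-0.08,-0.004,0.5,-0.002,0.0025,-0.15,-0.004,0.5,-0.002,0.0025,-0.177,-0.004,0.5,-0.002,0.0025,-0.177,-0.004,0.5,-0.002,0.0025,-0.177,-0.004,0.35,-0.002,0.0025,-0.177,-0.004,0.2,-0.002,0.0025,-0.177,-0.004,0,-0.002,0.0025,-0.177,-0.004,0,-0.002,0.0025,-0.177,-0.004,0,-0.002,0.0025,-0.177,-0.004,0]

```text
t: 13.25
eef_pos: [553.1, -303.2, 199.0]
tcp_rot: [3.141, 0.001, 1.729]
ft_force: [-1.1, 0.3, 3.7]
opening: 0.187
grip_force: 30.0
```

Request:
servo_tool:
  moves: [-0.012,-0.002,0.002,0,0,-0.024,-0.004,0.002,0,0,-0.0355,-0.0058,0.002,0,0,-0.0355,-0.0058,0.002,0,0,-0.0355,-0.0058,0.002,0,0]

```text
t: 13.67
eef_pos: [538.6, -305.6, 199.1]
tcp_rot: [3.141, 0.0, 1.729]
ft_force: [5.0, -1.2, -1.8]
opening: 0.188
grip_force: 30.0
```

Request:
servo_tool:
  moves: [0,0,0.03,0,0,0,0,0.06,0,0,0,0,0.081,0,0,0,0,0.081,0,0,0,0,0.081,0,0]

```text
t: 14.08
eef_pos: [538.4, -305.3, 231.3]
tcp_rot: [-3.141, -0.0, 1.729]
ft_force: [-0.1, 1.5, -3.8]
opening: 0.189
grip_force: 30.0
```

Request:
servo_tool:
  moves: [0.05,0.008,0,0,0,0.1,0.016,0,0,0,0.15,0.0245,0,0,0,0.2,0.0327,0,0,0,0.2,0.0327,0,0,0,0.2,0.0327,0.08,0,0,0.2,0.0327,0.15,0,0,0.2,0.0327,0.15,0,0]

```text
t: 14.75
eef_pos: [619.5, -293.0, 296.2]
tcp_rot: [3.137, 0.004, 1.73]
ft_force: [1.0, 0.7, -2.6]
opening: 0.187
grip_force: 30.0
```

Run:
```python
from h import *
p,d,K,R,t=grab("top"); P=cloud(d,K,R,t); hsv=cv2.cvtColor(p,cv2.COLOR_BGR2HSV); cv2.imwrite("pics/t2.png",p)
g=((hsv[...,1]<70)&(hsv[...,2]>60)&(abs(P[...,2]-10)<12)).astype(np.uint8)
k,l,s,c=cv2.connectedComponentsWithStats(g)
for i in range(1,k):
    if s[i,4]>1500: print("felt",s[i],cv2.minAreaRect(P[l==i][:,:2].astype(np.float32)),P[l==i].mean(0))
```

```text
felt [ 191  168  110   58 5464] ((525.1360473632812, 186.8250732421875), (153.63829040527344, 324.26409912109375), 2.7598717212677) [524.89643914 185.89809738   8.66589361]
```

View pics/t2.png

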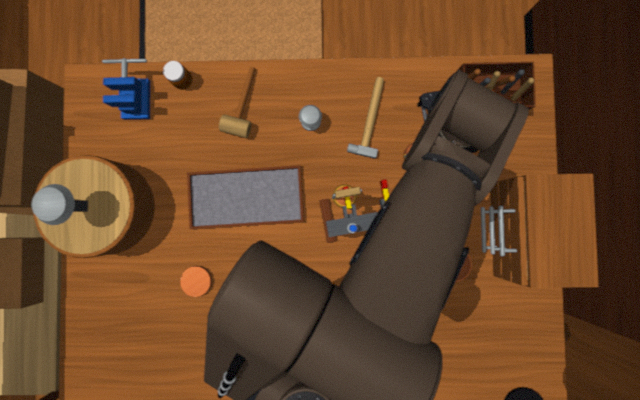

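Request:
servo_tool:
  moves: [0.01,0.02,0.03,0,0,0.02,0.06,0.07,-0.01,0,0.03,0.12,0.11,-0.02,0,0.04,0.19,0.125,-0.035,0,0.04,0.265,0.125,-0.035,0,0.04,0.34,0.125,-0.035,0,0.04,0.415,0.125,-0.035,0,0.04,0.49,0.125,-0.035,0,0.04,0.565,0.125,-0.035,0,0.03,0.64,0.125,-0.035,0,0.01,0.715,0.125,-0.035,0,-0.02,0.79,0.125,-0.035,0]

```text
t: 15.8
eef_pos: [609.9, 24.8, 338.9]
tcp_rot: [-3.138, -0.0, 1.619]
ft_force: [0.2, -0.2, -4.7]
opening: 0.191
grip_force: 30.0
```

Request:
servo_tool:
  moves: [-0.02,0.06,0,0,0,-0.045,0.13,0,0,0,-0.07,0.2,0,0,0,-0.1,0.28,0,0,0,-0.13,0.36,0,0,0,-0.16,0.44,0,0,0,-0.19,0.52,0,0,0,-0.21,0.59,0,0,0,-0.22,0.635,0,0,0,-0.225,0.653,0,0,0,-0.225,0.653,-0.05,0,0,-0.225,0.653,-0.1,0,0]

```text
t: 16.8
eef_pos: [520.3, 284.8, 300.2]
tcp_rot: [3.141, 0.0, 1.62]
ft_force: [-1.1, -0.2, -5.7]
opening: 0.185
grip_force: 30.0
```

```bash
cat > tr.py <<'E'
from h import *
import sys
p,d,K,R,t=grab("top"); P=cloud(d,K,R,t); hsv=cv2.cvtColor(p,cv2.COLOR_BGR2HSV); cv2.imwrite("pics/tt.png",p)
# tray outline: compare felt colour pixels projected on z=8
g=((hsv[...,1]<70)&(hsv[...,2]>60)&(abs(P[...,2]-8)<12)&(P[...,1]>-60)&(P[...,1]<460)&(P[...,0]>400)&(P[...,0]<660))
Q=P[g][:,:2].astype(np.float32); print("felt",len(Q),cv2.minAreaRect(Q),state()["eef_pos"].round(1))
E
python3 tr.py
```

```text
felt 5040 ((524.912109375, 188.3121337890625), (503.47906494140625, 181.69451904296875), 86.70173645019531) [519.1 283.8 295.5]
```

Request:
servo_tool:
  moves: [0,0,-0.06,0,0,0,0,-0.13,0,0,0,0,-0.2,0,0,0,0,-0.25,0,0,0,0,-0.285,0,0,0,0,-0.3,0,0,0,0,-0.3,0,0]

```text
t: 17.43
eef_pos: [520.2, 284.0, 179.9]
tcp_rot: [-3.139, 0.001, 1.619]
ft_force: [-0.4, -0.6, -3.8]
opening: 0.186
grip_force: 30.0
```

Run:
```python
from h import *
p,d,K,R,t=grab("scene"); cv2.imwrite("pics/s3.png",cv2.resize(p[130:290,250:500],(800,512),interpolation=cv2.INTER_CUBIC)); print(state()["eef_pos"],state()["ft_force"])
```

```text
[520.73090018 284.32362328 181.17841224] [ 0.13025404  0.318568   -4.37165267]
```

View pics/s3.png

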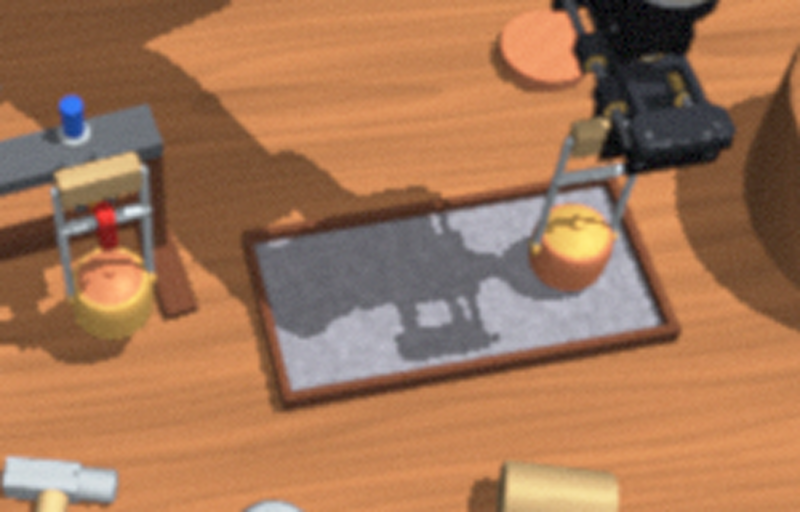

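The pot hangs just above the felt, inside the left end of the tray. I'll lower it onto the felt.

Request:
servo_tool:
  moves: [0,0,-0.01,0,0,0,0,-0.017,0,0,0,0,-0.021,0,0,0,0,-0.021,0,0,0,0,-0.021,0,0]

```text
t: 17.9
eef_pos: [520.8, 284.9, 173.3]
tcp_rot: [3.141, -0.0, 1.619]
ft_force: [-0.4, -0.3, -4.9]
opening: 0.188
grip_force: 30.0
```

Request:
servo_tool:
  moves: [0,0,-0.0025,0,0,0,0,-0.004,0,0,0,0,-0.004,0,0]

```text
t: 18.15
eef_pos: [521.0, 285.0, 172.3]
tcp_rot: [3.14, -0.0, 1.619]
ft_force: [-0.1, -0.9, 4.4]
opening: 0.191
grip_force: 30.0
```

Request:
servo_tool:
  moves: [0,0,0,0,0.2,0,0,0,0,0.35,0,0,0,0,0.5,0,0,0,0,0.5,0,0,0.05,0,0.5,0,0,0.15,0,0.5,0,0,0.25,0,0.5,0,-0.05,0.3,0,0.5,0,-0.15,0.3,0.036,0.5,0,-0.25,0.3,0.036,0.5,0,-0.35,0.3,0.036,0.5,0,-0.45,0.3,0.036,0.5]

```text
t: 19.15
eef_pos: [520.3, 103.3, 291.6]
tcp_rot: [3.141, 0.0, 1.733]
ft_force: [1.0, -0.1, 0.5]
opening: 0.502
grip_force: 0.0
```

Request:
servo_tool:
  moves: [0,-0.1,0,0,0.5,0,-0.2,0,0,0.5,0,-0.3,-0.02,0,0.5,0,-0.4,-0.05,0,0.5,0,-0.48,-0.05,0,0.5,0,-0.53,-0.05,0,0.5,0,-0.53,-0.05,0,0.5,0,-0.53,-0.05,0,0.5]

```text
t: 19.82
eef_pos: [520.6, -107.9, 271.3]
tcp_rot: [-3.141, -0.0, 1.73]
ft_force: [-0.1, 0.5, 0.6]
opening: 0.499
grip_force: 0.0
```

```bash
python3 w.py w8|grep -v rail
python3 - <<'E'
from h import *
z=np.load("w.npz"); p,d,K,R,t=[z[k] for k in "pdKRt"]; P=cloud(d,K,R,t)
m=((P[...,2]>222)&(P[...,2]<235)).astype(np.uint8); m[P[...,0]<400]=0
k,l,s,c=cv2.connectedComponentsWithStats(m)
for i in range(1,k):
    if s[i,4]>300: print(s[i],P[l==i].mean(0).round(1),cv2.minAreaRect(P[l==i][:,:2].astype(np.float32)))
E
```

```text
19.8167 [ 520.6 -107.9  271.3] [-3.1415e+00 -3.0000e-04  1.7303e+00] cam [508. -30. 441.] [[0.99, 0.16, 0.0], [0.15, -0.95, 0.28], [0.05, -0.28, -0.96]]
blue [218. 206.] 557 199.0 [ 433.2 -120.   197.9] [ 432.9 -120.2  197.3] ((433.152099609375, -120.32205963134766), (16.119237899780273, 16.168127059936523), 67.77728271484375)
[ 310  180   26   82 1967] [ 520.1 -104.6  228.7] ((520.3539428710938, -106.42926788330078), (17.885740280151367, 61.395904541015625), 8.885992050170898)
```

Aligned with pot 3. Next I descend to TCP z≈199, grip and press.

Request:
servo_tool:
  moves: [0,0.003,-0.08,0,0.5,0,0.003,-0.15,0,0.5,0,0.003,-0.182,0,0.5,0,0.003,-0.182,0,0.5,0,0.003,-0.182,0,0.35,0,0.003,-0.182,0,0.2,0,0.003,-0.182,0,0,0,0.003,-0.182,0,0,0,0.003,-0.182,0,0,0,0.003,-0.182,0,0]

```text
t: 20.7
eef_pos: [520.6, -106.0, 199.3]
tcp_rot: [3.141, 0.0, 1.733]
ft_force: [-2.3, 0.4, 4.7]
opening: 0.189
grip_force: 30.0
```

Request:
servo_tool:
  moves: [-0.012,-0.002,0.002,0,0,-0.024,-0.004,0.002,0,0,-0.0355,-0.0058,0.002,0,0,-0.0355,-0.0058,0.002,0,0,-0.0355,-0.0058,0.002,0,0]

```text
t: 21.12
eef_pos: [506.6, -108.4, 199.6]
tcp_rot: [3.141, 0.0, 1.732]
ft_force: [5.3, 0.8, -3.0]
opening: 0.189
grip_force: 30.0
```

Request:
servo_tool:
  moves: [0,0,0.03,0,0,0,0,0.06,0,0,0,0,0.081,0,0,0,0,0.081,0,0,0,0,0.081,0,0]

```text
t: 21.53
eef_pos: [506.2, -108.2, 231.7]
tcp_rot: [-3.141, -0.0, 1.733]
ft_force: [-0.3, 0.6, -3.8]
opening: 0.186
grip_force: 30.0
```

Request:
servo_tool:
  moves: [0.05,0.008,0,0,0,0.1,0.016,0,0,0,0.15,0.0245,0,0,0,0.2,0.0327,0,0,0,0.2,0.0327,0,0,0,0.2,0.0327,0.08,0,0,0.2,0.0327,0.16,0,0,0.2,0.0327,0.2,0,0,0.2,0.0327,0.2,0,0]

```text
t: 22.28
eef_pos: [586.9, -95.4, 314.6]
tcp_rot: [3.138, 0.002, 1.733]
ft_force: [1.1, -0.1, -4.9]
opening: 0.186
grip_force: 30.0
```

Run:
```python
from h import *
p,d,K,R,t=grab("scene"); P=cloud(d,K,R,t); hsv=cv2.cvtColor(p,cv2.COLOR_BGR2HSV)
cv2.imwrite("pics/s4.png",p); print(state()["eef_pos"])
g=((hsv[...,1]<70)&(hsv[...,2]>60)&(abs(P[...,2]-8)<8)&(P[...,1]>0)&(P[...,1]<380)&(P[...,0]>430)&(P[...,0]<630)).astype(np.uint8)
k,l,s,c=cv2.connectedComponentsWithStats(g)
Q=np.vstack([P[l==i] for i in range(1,k) if s[i,4]>300])[:,:2].astype(np.float32); print("felt",len(Q),cv2.minAreaRect(Q))
m=(P[...,2]>185)&(P[...,2]<215)&(P[...,1]>150)&(P[...,0]>450)&(P[...,0]<600)
print("grip",P[m].mean(0),m.sum(),cv2.minAreaRect(P[m][:,:2].astype(np.float32)))
```

```text
[586.27348318 -95.26396379 312.15785179]
felt 4633 ((522.29150390625, 185.68727111816406), (155.23106384277344, 323.923828125), 2.7079739570617676)
grip [517.81328179 403.40599279 198.8038924 ] 416 ((508.7094421386719, 429.5562744140625), (35.25786590576172, 368.9263000488281), 2.9296514987945557)
```

View pics/s4.png

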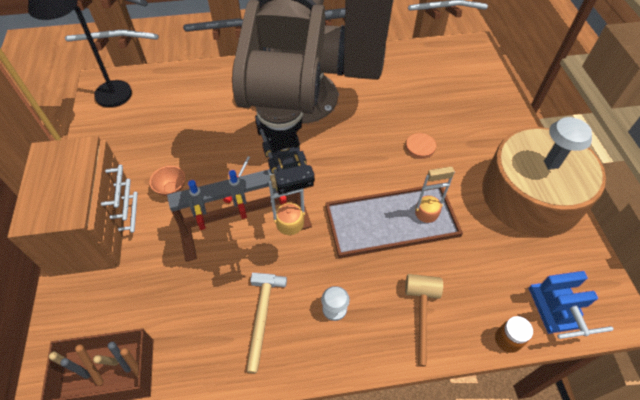

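Request:
servo_tool:
  moves: [-0.01,0.03,0,-0.01,0,-0.03,0.09,0,-0.02,0,-0.055,0.16,0,-0.036,0,-0.08,0.24,0,-0.036,0,-0.105,0.32,0,-0.036,0,-0.13,0.39,0,-0.036,0,-0.143,0.44,0,-0.036,0,-0.143,0.453,-0.02,-0.036,0,-0.143,0.453,-0.08,-0.036,0,-0.143,0.453,-0.15,-0.036,0,-0.143,0.453,-0.22,-0.036,0,-0.143,0.453,-0.27,-0.036,0]

```text
t: 23.33
eef_pos: [527.5, 85.5, 199.6]
tcp_rot: [-3.137, 0.0, 1.619]
ft_force: [0.2, -0.2, -4.0]
opening: 0.187
grip_force: 30.0
```

Request:
servo_tool:
  moves: [0,0,-0.03,0,0,0,0,-0.06,0,0,0,0,-0.07,0,0,0,0,-0.072,0,0,0,0,-0.072,0,0,0,0,-0.072,0,0]

```text
t: 23.83
eef_pos: [529.0, 85.8, 174.6]
tcp_rot: [-3.141, 0.0, 1.619]
ft_force: [-0.4, -1.1, -3.6]
opening: 0.189
grip_force: 30.0
```

Request:
servo_tool:
  moves: [0,0,-0.003,0,0,0,0,-0.0055,0,0,0,0,-0.0055,0,0]

```text
t: 24.08
eef_pos: [529.2, 86.0, 172.7]
tcp_rot: [-3.142, 0.0, 1.619]
ft_force: [0.9, 1.0, -3.6]
opening: 0.19
grip_force: 30.0
```

Request:
servo_tool:
  moves: [0,0,-0.0025,0,0,0,0,-0.003,0,0,0,0,-0.003,0,0]

```text
t: 24.33
eef_pos: [529.4, 86.0, 172.6]
tcp_rot: [3.14, 0.0, 1.619]
ft_force: [-2.3, -0.1, 6.6]
opening: 0.186
grip_force: 30.0
```

Request:
servo_tool:
  moves: [0,0,0,0,0.2,0,0,0,0,0.35,0,0,0,0,0.5,0,0,0,0,0.5,0,0,0.05,0,0.5,0,0,0.15,0,0.5,0,0,0.25,0,0.5,0,0,0.3,-0.463,0.45,-0.05,-0.1,0.3,-0.463,0.45,-0.1,-0.2,0.3,-0.463,0.45,-0.15,-0.3,0.3,-0.463,0.45,-0.2,-0.4,0.3,-0.463,0.45]

```text
t: 25.33
eef_pos: [453.7, -64.1, 291.8]
tcp_rot: [3.141, -0.0, 0.989]
ft_force: [1.7, -1.2, 0.3]
opening: 0.448
grip_force: 0.0
```

Request:
servo_tool:
  moves: [-0.02,-0.06,0,-0.27,0.45,-0.04,-0.117,0,-0.27,0.45,-0.04,-0.117,-0.05,-0.27,0.45,-0.04,-0.117,-0.1,-0.27,0.45,-0.04,-0.117,-0.1,-0.27,0.45,-0.04,-0.117,-0.1,-0.27,0.45,-0.04,-0.117,-0.1,-0.27,0.45,-0.04,-0.117,-0.1,-0.27,0.45,-0.04,-0.117,-0.1,-0.27,0.45]

```text
t: 26.08
eef_pos: [438.8, -109.9, 251.7]
tcp_rot: [3.141, -0.0, 0.149]
ft_force: [-0.8, 0.3, -0.7]
opening: 0.452
grip_force: 0.0
```

```bash
python3 w.py w9|grep -v rail
```

```text
26.0833 [ 438.8 -109.9  251.7] [ 3.1415e+00 -1.0000e-04  1.4940e-01] cam [517. -98. 422.] [[0.15, -0.99, 0.0], [-0.95, -0.14, 0.28], [-0.27, -0.04, -0.96]]
blue [584. 219.] 988 198.9 [ 466.3 -315.6  197.9] [ 466.3 -316.2  197.5] ((466.3634338378906, -316.5516357421875), (16.38088035583496, 17.99010467529297), 11.24234676361084)
blue [460. 222.] 733 198.9 [ 449.2 -218.6  197.8] [ 448.8 -218.8  197.6] ((448.8888244628906, -218.75869750976562), (16.409387588500977, 16.510292053222656), 6.281033992767334)
blue [336. 224.] 540 198.9 [ 433.8 -120.5  197.8] [ 433.4 -120.3  197.3] ((433.5391845703125, -120.19192504882812), (15.519529342651367, 16.123910903930664), 7.513745307922363)
```

Request:
servo_tool:
  moves: [-0.0125,-0.027,0,0.005,0.45,-0.0125,-0.027,0,0.005,0.45,-0.0125,-0.027,-0.08,0.005,0.45,-0.0125,-0.027,-0.16,0.005,0.45,-0.0125,-0.027,-0.2,0.005,0.45,-0.0125,-0.027,-0.2,0.005,0.45,-0.0125,-0.027,-0.2,0.005,0.3,-0.0125,-0.027,-0.2,0.005,0.15,-0.0125,-0.027,-0.2,0.005,0,-0.0125,-0.027,-0.2,0.005,0,-0.0125,-0.027,-0.2,0.005,0,-0.0125,-0.027,-0.2,0.005,0]

```text
t: 27.13
eef_pos: [434.2, -120.8, 172.5]
tcp_rot: [3.141, -0.001, 0.162]
ft_force: [-0.9, 0.3, 7.2]
opening: 0.182
grip_force: 30.0
```

Request:
servo_tool:
  moves: [0,0,0.06,0,0,0,0,0.13,0,0,0,0,0.16,0,0,0,0,0.16,0,0,0.06,0.009,0.16,0,0,0.1085,0.0158,0.16,0,0,0.1085,0.0158,0.16,0,0,0.1085,0.0158,0.15,0,0,0.1085,0.0158,0.13,0,0,0.1085,0.0158,0.11,0,0,0.1085,0.0158,0.09,0,0,0.1085,0.0158,0.09,0,0]

```text
t: 28.13
eef_pos: [476.0, -114.1, 205.7]
tcp_rot: [-3.14, 0.003, 0.162]
ft_force: [-0.3, -0.8, -1.0]
opening: 0.18
grip_force: 30.0
```

Request:
servo_tool:
  moves: [0,0,-0.02,0,0,0,0,-0.038,0,0,0,0,-0.048,0,0,0,0,-0.051,0,0,0,0,-0.051,0,0]

```text
t: 28.55
eef_pos: [477.2, -114.4, 188.1]
tcp_rot: [3.141, -0.001, 0.162]
ft_force: [-4.0, 1.2, 12.8]
opening: 0.182
grip_force: 30.0
```

```bash
python3 w.py w10|grep -v rail
```

```text
28.55 [ 477.2 -114.4  188.1] [ 3.141e+00 -7.000e-04  1.620e-01] cam [ 555. -101.  358.] [[0.16, -0.99, 0.0], [-0.95, -0.15, 0.28], [-0.27, -0.05, -0.96]]
blue [323. 264.] 1459 214.7 [ 476.5 -113.9  213.6] [ 475.8 -114.4  214.6] ((476.1734619140625, -113.96464538574219), (16.279521942138672, 17.381244659423828), 8.961498260498047)
blue [486. 325.] 571 199.1 [ 448.6 -218.5  197.9] [ 448.6 -219.   197.5] ((448.08575439453125, -218.94813537597656), (15.342424392700195, 16.79935646057129), 12.89659309387207)
```

Request:
servo_tool:
  moves: [0,0,0,0,0.3,0,0,0,0,0.45,0,0,0,0,0.45,0,0,0.07,0,0.45,0,0,0.14,0,0.45,-0.03,-0.1,0.14,0,0.45,-0.05,-0.2,0.14,0,0.45,-0.0685,-0.264,0.14,0,0.45,-0.0685,-0.264,0.13,0,0.45,-0.0685,-0.264,0.06,0,0.45,-0.0685,-0.264,0,0,0.45,-0.0685,-0.264,-0.0405,0,0.45]

```text
t: 29.6
eef_pos: [449.1, -219.3, 169.0]
tcp_rot: [-3.14, 0.001, 0.161]
ft_force: [0.2, 0.2, -0.5]
opening: 0.452
grip_force: 0.0
```

Request:
servo_tool:
  moves: [0,0,0,0,0.45,0,0,0,0,0.3,0,0,0,0,0.15,0,0,0,0,0,0,0,0,0,0,0,0,0,0,0,0,0,0,0,0]

```text
t: 30.18
eef_pos: [450.1, -220.0, 171.9]
tcp_rot: [3.141, -0.001, 0.162]
ft_force: [-0.1, 1.2, 6.0]
opening: 0.181
grip_force: 30.0
```

Request:
servo_tool:
  moves: [0,0,0.06,0,0,0,0,0.13,0,0,0,0,0.16,0,0,0,0,0.16,0,0,0.06,0.009,0.16,0,0,0.109,0.0178,0.16,0,0,0.109,0.0178,0.16,0,0,0.109,0.0178,0.15,0,0,0.109,0.0178,0.13,0,0,0.109,0.0178,0.11,0,0,0.109,0.0178,0.09,0,0,0.109,0.0178,0.09,0,0]

```text
t: 31.18
eef_pos: [492.3, -212.6, 205.0]
tcp_rot: [-3.14, 0.002, 0.161]
ft_force: [0.1, 0.2, -0.9]
opening: 0.183
grip_force: 30.0
```

Request:
servo_tool:
  moves: [0,0,-0.02,0,0,0,0,-0.038,0,0,0,0,-0.048,0,0,0,0,-0.051,0,0,0,0,-0.051,0,0]

```text
t: 31.6
eef_pos: [493.4, -212.8, 187.5]
tcp_rot: [3.141, -0.001, 0.162]
ft_force: [-2.7, 2.1, 11.2]
opening: 0.179
grip_force: 30.0
```

```bash
python3 w.py w11|grep -v rail
```

```text
31.6 [ 493.4 -212.8  187.5] [ 3.1409e+00 -6.0000e-04  1.6210e-01] cam [ 571. -199.  358.] [[0.16, -0.99, 0.0], [-0.95, -0.15, 0.28], [-0.27, -0.05, -0.96]]
blue [323. 264.] 1466 214.8 [ 492.8 -212.4  213.8] [ 492.4 -212.8  214.8] ((492.56488037109375, -212.4126434326172), (16.46126365661621, 17.314361572265625), 8.613730430603027)
blue [142. 264.] 1903 214.6 [ 476.6 -115.1  213.5] [ 475.7 -114.6  213.1] ((476.0701599121094, -114.55049133300781), (15.952494621276855, 18.08734893798828), 10.060245513916016)
blue [486. 325.] 519 199.1 [ 465.7 -316.3  197.9] [ 465.1 -316.7  197.5] ((465.78948974609375, -316.9482727050781), (15.150421142578125, 16.55315399169922), 32.61664962768555)
```

Request:
servo_tool:
  moves: [0,0,0,0,0.3,0,0,0,0,0.45,0,0,0,0,0.45,0,0,0.07,0,0.45,0,0,0.14,0,0.45,-0.03,-0.1,0.14,0,0.45,-0.05,-0.2,0.14,0,0.45,-0.0685,-0.263,0.14,0,0.45,-0.0685,-0.263,0.13,0,0.45,-0.0685,-0.263,0.06,0,0.45,-0.0685,-0.263,0,0,0.45,-0.0685,-0.263,-0.0395,0,0.45]

```text
t: 32.65
eef_pos: [465.3, -317.4, 168.6]
tcp_rot: [-3.14, 0.001, 0.161]
ft_force: [-0.7, 0.3, -0.4]
opening: 0.449
grip_force: 0.0
```

Request:
servo_tool:
  moves: [0,0,0,0,0.45,0,0,0,0,0.3,0,0,0,0,0.15,0,0,0,0,0,0,0,0,0,0,0,0,0,0,0,0,0,0,0,0]

```text
t: 33.23
eef_pos: [466.3, -318.2, 171.8]
tcp_rot: [3.14, -0.001, 0.162]
ft_force: [0.1, 1.1, 6.6]
opening: 0.185
grip_force: 30.0
```

Request:
servo_tool:
  moves: [0,0,0.06,0,0,0,0,0.13,0,0,0,0,0.16,0,0,0,0,0.16,0,0,0.06,0.009,0.16,0,0,0.1085,0.0173,0.16,0,0,0.1085,0.0173,0.16,0,0,0.1085,0.0173,0.15,0,0,0.1085,0.0173,0.13,0,0,0.1085,0.0173,0.11,0,0,0.1085,0.0173,0.09,0,0,0.1085,0.0173,0.09,0,0]

```text
t: 34.23
eef_pos: [508.3, -310.8, 204.6]
tcp_rot: [-3.139, 0.002, 0.161]
ft_force: [0.6, 0.4, -0.7]
opening: 0.18
grip_force: 30.0
```

Request:
servo_tool:
  moves: [0,0,-0.02,0,0,0,0,-0.038,0,0,0,0,-0.048,0,0,0,0,-0.051,0,0,0,0,-0.051,0,0]

```text
t: 34.65
eef_pos: [509.3, -311.1, 187.7]
tcp_rot: [3.141, -0.0, 0.162]
ft_force: [-5.0, 2.2, 13.9]
opening: 0.181
grip_force: 30.0
```

```bash
python3 w.py w12|grep -v rail
```

```text
34.65 [ 509.3 -311.1  187.7] [ 3.1407e+00 -5.0000e-04  1.6200e-01] cam [ 587. -298.  358.] [[0.16, -0.99, 0.0], [-0.95, -0.15, 0.28], [-0.27, -0.05, -0.96]]
blue [323. 262.] 1477 214.8 [ 509.8 -310.5  213.7] [ 508.9 -310.5  214.8] ((508.97564697265625, -310.4765319824219), (17.162996292114258, 16.980754852294922), 80.51556396484375)
blue [  4. 251.] 211 188.0 [ 476.2 -122.5  186.1] [ 476.1 -122.1  186.6] ((476.2410583496094, -122.3031997680664), (12.217747688293457, 4.340871334075928), 4.58809757232666)
blue [142. 263.] 1895 214.6 [ 492.7 -213.5  213.5] [ 492.4 -213.   213.1] ((492.58050537109375, -212.66244506835938), (16.5478515625, 17.99298858642578), 10.80402946472168)
```

Pin 1 is home too. I'll release, retreat upward and inspect.

Request:
servo_tool:
  moves: [0,0,0,0,0.3,0,0,0,0,0.45,0,0,0,0,0.45,0,0,0.07,0,0.45,0,0,0.17,0,0.45,0,0,0.27,0,0.45,-0.05,0,0.37,0,0.45,-0.1,0,0.45,0,0.45,-0.1,0,0.45,0,0.45,-0.1,0,0.45,0,0.45]

```text
t: 35.53
eef_pos: [469.1, -311.4, 368.3]
tcp_rot: [3.139, -0.003, 0.161]
ft_force: [-0.4, -1.2, -1.1]
opening: 0.449
grip_force: 0.0
```

```bash
python3 w.py w13|grep -v rail
python3 - <<'E'
from h import *
p,d,K,R,t=grab("scene"); cv2.imwrite("pics/s5.png",cv2.resize(p[120:380,140:480],(784,600),interpolation=cv2.INTER_CUBIC))
E
```

```text
35.5333 [ 469.1 -311.4  368.3] [ 3.1385e+00 -2.6000e-03  1.6110e-01] cam [ 546. -298.  539.] [[0.16, -0.99, 0.0], [-0.95, -0.15, 0.28], [-0.27, -0.05, -0.96]]
blue [328. 152.] 232 215.2 [ 508.9 -310.9  213.9] [ 508.7 -311.1  213.6] ((508.9067687988281, -311.2648010253906), (16.5434513092041, 15.601076126098633), 9.112189292907715)
blue [142. 152.] 411 214.6 [ 475.5 -115.8  213.4] [ 475.3 -115.6  213.1] ((475.364013671875, -115.11183166503906), (16.335527420043945, 16.648181915283203), 59.947418212890625)
blue [235. 152.] 292 214.9 [ 491.6 -213.6  213.8] [ 491.8 -213.8  213.5] ((491.20941162109375, -213.45404052734375), (15.056365966796875, 16.68353271484375), 70.3399887084961)
```

View pics/s5.png

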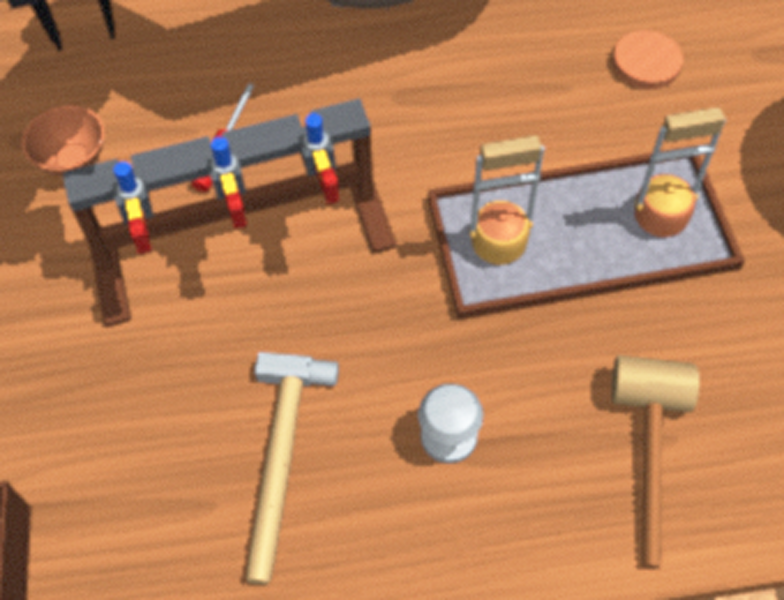

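The picture shows all three pins home at (126,175), (221,150) and (316,125), with the keepers closed. Both pots stand upright on the felt at (502,230) and (665,205), and the other tools look undisturbed.

```bash
python3 -c "
from cell import *
print(job_done())"
```

```text
the job is handed in; nothing more can be done
None
```

The rack is cleared and the job is handed in: both pots that were there stand upright on the tray felt, all three lock pins are back fully home in their bores, and the last picture shows the other tools undisturbed.

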